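# Tip the filler end plates gasket side up

### The arm

A 6-joint arm with a two-finger parallel gripper is mounted at the origin on the work surface. World frame = base frame: x ahead of the robot, y to its left, z up, the work surface at z = 0. Lengths are in m, angles in degrees, forces in N, time in s.
With the tool pointing down it reaches from about 0.375 to 0.75 m from the base axis. Payload 9 kg.
Tool frame: the origin (TCP) lies where the fingers leave the gripper's body, on its centre line; the fingertips stand 73 mm ahead of it and the grasp point (between the pads) lies 54 mm ahead of it (robot.tip_reach is the distance from the TCP to the fingertips, in m); z points along the fingers, y is the line along which they close (so a half turn about z gives the same grasp; the last joint's range is limited). The gripper opens to 85 mm and grips with 20 to 120 N. Pads are 22 mm wide; open, the fingers measure 114 mm over their backs; the gripper's body (76 mm by 85 mm) begins 54 mm behind the grasp point. The pads swing forward as they close: fully open they stand 13 mm farther back than shut.
Start: joints at [-84.265, 5.964, 5.575, 89.605, 0, 77.527], TCP at [0.187, -0.57, 0.304] pointing down, gripper open.
Joint ranges: [-171.21, 171.21], [-48.23, 106.86], [-62.78, 66.21], [-105.2, 120.99], [-86.42, 89.51], [-180, 180]. Speed limits (degrees/s): [127.2, 127.2, 147.25, 180, 180, 180].

### API

Orientations are given as [roll, pitch, yaw] about the fixed x, y, z axes, in that order (R = Rz(yaw) Ry(pitch) Rx(roll)).
In Python, from plant import robot gives the robot as it stands. Calls block until the motion is done:
- robot.move_pose(position, orientation): joint-space move of the TCP to a pose.
- robot.line_to(position, vel=0.15, rotation=None, guard=None): straight line of the TCP; rotation=None keeps the orientation; vel is the mean speed in m/s. With guard (N) it stops when the force on the tool has changed by that much, and returns True; else False.
- robot.goto_joints(angles): joint-space move.
- robot.set_gripper(opening): finger opening in m; the grip force is fixed at half the most; returns when the fingers have stopped.
- robot.pause(seconds).
- robot.ik(position, orientation): joint angles nearest the present ones, or None.
- robot.observe(): the state.
- robot.grab_frame(name): name is "side" or "top"; returns the picture (400x640x3 uint8, blue, green, red); there is no depth.
- robot.get_calibration(name): a dict with "vertical_fov" (degrees; the focal length in pixels is half the picture's height over the tangent of half this angle, whatever the lens; pixels are square), "cx", "cy" (the principal point, pixels), "k1" (the pictures are not rectified: a ray, as slopes to the right and down, at radius r is drawn at 1 + k1 r^2 times it, then the intrinsics apply), "rvec" (rotation vector, rad) and "tvec" (3), from world to camera coordinates, as OpenCV has them. Camera axes: x right, y down, z forward; pixel columns grow to the right and rows downward; lengths in m; the calibration is good to about 2 mm. A picture is of the moment at which its call begins. get_calibration takes no time and is no camera call.
A pose or a line that the arm cannot do raises robot.IKError and nothing moves.
- robot.job_done(): hands the job in; it is judged then, once.
The state is a dict: "time": time; "q": joint angles; "qvel": joint speeds; "joint_torque": joint torques, N m; "tool_pos": TCP position; "tcp_rot": TCP orientation; "ft_force": force on the tool from outside, world axes, zero at the start; "torque": the same for the moment, N m; "gripper_width": finger opening in m; "gripper_force": force on a finger pad.
Only numpy, scipy, OpenCV 4.12 (cv2) and the standard library are available. Lean on these libraries where they do the work, as an engineer would, in place of code of your own. Each camera call takes 0.05 s, during which the arm holds its last target. There are 200 camera calls.

### The job

Two white end plates with red gaskets stand on edge on the black mat: push each one over with the fingertips, gently and without pinching or lifting it, so that it falls flat on the mat beside where it stood with its red gasket facing up, ready for a seal check. Leave the plate with the blue gasket standing and everything else where it is.

Things in the scene. Friction and masses are not known exactly. Their poses are not given: they have to be found in the camera images.
- mat: black rubber drain mat, fixed, 400 x 700 mm (x, y) and 6 mm thick, yellow stripes along its two ends; origin at the centre of its underside, which is on the steel top; the plates, nozzle, sample bottle, grease jar and star knob stand on it
- red_plate_a: white end plate, red gasket on one face, upright on edge on the mat: 24 mm thick, 80 wide, 84 tall, flat foot, round top, 0.2 kg. Origin: underside centre; own z to the top, y along the width, x out of the gasket face. Ring gasket 54 mm across, 3 mm proud, its top 61 mm up; 9 mm band of its colour over the rim on the gasket side; back plain. Stands free, topples past 16 deg
- red_plate_a_center (a point): point 42 mm above the plate's foot, in the middle of its thickness
- red_plate_a_gasket (a point): centre of the gasket's outer face: 15 mm out along own x from the middle of the thickness, 34 mm above the foot
- red_plate_b: white end plate, red gasket on one face, upright on edge on the mat: 24 mm thick, 80 wide, 84 tall, flat foot, round top, 0.2 kg. Origin: underside centre; own z to the top, y along the width, x out of the gasket face. Ring gasket 54 mm across, 3 mm proud, its top 61 mm up; 9 mm band of its colour over the rim on the gasket side; back plain. Stands free, topples past 16 deg
- red_plate_b_center (a point): point 42 mm above the plate's foot, in the middle of its thickness
- red_plate_b_gasket (a point): centre of the gasket's outer face: 15 mm out along own x from the middle of the thickness, 34 mm above the foot
- blue_plate: white end plate, blue gasket on one face, upright on edge on the mat: 24 mm thick, 80 wide, 84 tall, flat foot, round top, 0.2 kg. Origin: underside centre; own z to the top, y along the width, x out of the gasket face. Ring gasket 54 mm across, 3 mm proud, its top 61 mm up; 9 mm band of its colour over the rim on the gasket side; back plain. Stands free, topples past 16 deg
- blue_plate_center (a point): point 42 mm above the plate's foot, in the middle of its thickness
- nozzle: a spare filling nozzle, turned steel, standing on its 40 mm foot, 88 mm tall; origin at the centre of its underside. A bystander
- sample_bottle: white plastic bottle with a blue cap, 44 mm diameter, 95 mm tall, standing; origin at the centre of its underside. A bystander
- grease_jar: small clear jar with an orange cap, 48 mm diameter, 45 mm tall, standing; origin at the centre of its underside. A bystander
- star_knob: yellow star-shaped clamp knob, about 50 mm across, standing on a 22 mm steel hub, 40 mm tall; origin at the centre of its underside. A bystander
- wrench: steel wrench lying on the steel top, 160 mm long; origin about its middle, on its underside. A bystander
- spray_bottle: amber bottle with a red cap, 60 mm diameter, 125 mm tall, standing on the steel top; origin at the centre of its underside. A bystander
Mind the look-alikes: they are no part of the job. Leave any orange or yellow look-alike of the red_plate_a alone.

How it is judged (in metres and radians):
At the end, for the whole second after the job is handed in: Both red-gasket plates lie flat (within 0.12 rad) and still, gasket up, gasket face 28 to 40 mm above the steel top, middle within 110 mm of its start (tipping moves it 62 mm); the blue-gasket plate stands within 0.08 rad of upright; it and all bystanders within 15 mm of their starts (angle between each of red_plate_a, red_plate_b's own x axis and vertical below 0.12 rad and height (world z) of red_plate_a_gasket between 0.028 and 0.04 m and distance of each of red_plate_a_center, red_plate_b_center from where it was at the start of the episode below 0.11 m and linear speed of each of red_plate_a, red_plate_b below 0.01 m/s and angular speed of each of red_plate_a, red_plate_b below 0.1 rad/s and height (world z) of red_plate_b_gasket between 0.028 and 0.04 m and angle between blue_plate's own z axis and vertical below 0.08 rad and distance of each of blue_plate_center, nozzle, sample_bottle, grease_jar, star_knob, wrench, spray_bottle from where it was at the start of the episode below 0.015 m); the robot touches nothing.
It fails at once if the blue-gasket plate is moved more than 15 mm or tipped (distance of blue_plate_center from where it was at the start of the episode above 0.015 m or angle between blue_plate's own z axis and vertical above 0.2 rad).
It fails at once if a red-gasket plate is lifted: its middle rises more than 10 mm (height (world z) of any of red_plate_a_center, red_plate_b_center above 0.058 m).
It fails at once if a red-gasket plate is pinched or shoved: the fingers bear on it with more than 15 N (contact force between the fingers and red_plate_a above 15 N or contact force between the fingers and red_plate_b above 15 N).
It fails at once if a bystander is moved more than 15 mm (distance of any of nozzle, sample_bottle, grease_jar, star_knob, wrench, spray_bottle from where it was at the start of the episode above 0.015 m).
It also fails if it takes over 42 s, if anything falls off the work surface, if the arm or the gripper's body presses on something with over 40 N, if the wrist force passes 120 N, or if a joint passes its speed limit or range.

## Working session

There is one attempt and no reset: what is moved stays moved. The work goes in short steps, each a Python script; the robot and the scene stay as the last script left them, time stands still between calls to the robot, and variables do not carry over. Pictures are saved under pics/ and viewed, at most 10 in all, crops included, and the job is handed in when it is done.

```bash
mkdir -p pics
python3 - <<'E'
from plant import robot
import cv2
for n in("side","top"):
    cv2.imwrite(f"pics/{n}0.png",robot.grab_frame(n)); print(n,robot.get_calibration(n))
o=robot.observe();print(o["time"],o["tool_pos"],o["tcp_rot"],robot.tip_reach)
E
```

```text
side {'vertical_fov': 55.2438358003541, 'cx': 319.45728110393554, 'cy': 199.51117160720386, 'k1': -0.07643253265437816, 'rvec': array([ 0.01587866, -2.72844914,  1.51195321]), 'tvec': array([0.49172825, 0.05418814, 1.02580125])}
top {'vertical_fov': 55.61175669769573, 'cx': 322.75110832854205, 'cy': 193.0222146087493, 'k1': -0.08113730022464273, 'rvec': array([ 2.1822197 , -2.15712176,  0.12328137]), 'tvec': array([-0.01095605,  0.50680087,  1.02345783])}
0.1 [ 0.18748934 -0.56970863  0.30318161] [-1.79930216e+02 -1.77274133e-02  1.82107029e+01] 0.0726
```

View pics/side0.png

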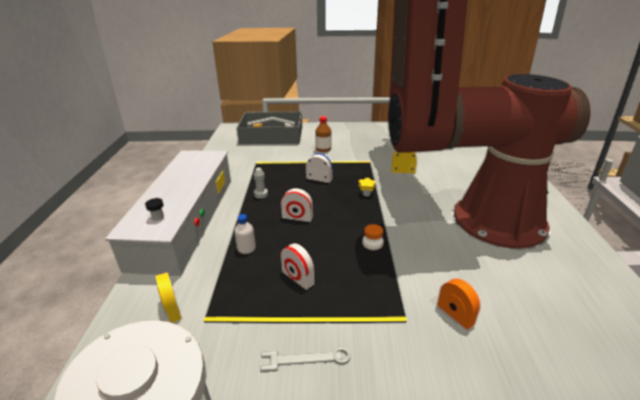

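View pics/top0.png

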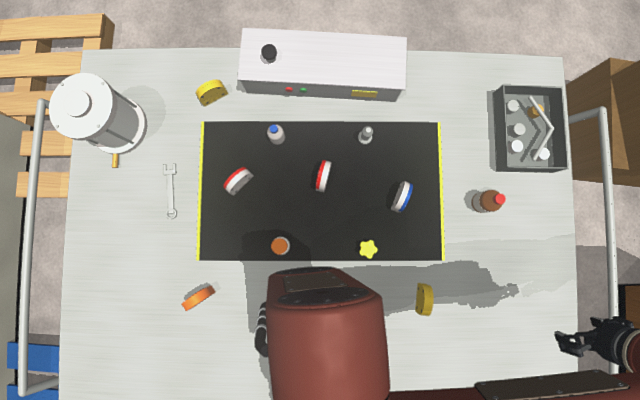

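Candidates: red plates in top view at (238,180) and (322,176). Look-alikes are the blue plate at (402,196), an orange disc at (198,297), and yellow ones at (210,92) and (425,300). The grease jar cap at (280,246) and spray cap at (500,201) are also reddish. I'll check the choice in a close crop of both views.

```bash
cat > h.py <<'E'
import cv2,numpy as np
from plant import robot
def cal(n):
    c=robot.get_calibration(n);f=200/np.tan(np.radians(c["vertical_fov"]/2))
    K=np.array([[f,0,c["cx"]],[0,f,c["cy"]],[0,0,1.]]);d=np.array([c["k1"],0,0,0.])
    R=cv2.Rodrigues(c["rvec"])[0];return K,d,R,c["tvec"]
def ray(n,px):
    K,d,R,t=cal(n);p=cv2.undistortPoints(np.float64(px).reshape(-1,1,2),K,d).reshape(-1,2)
    return -R.T@t,np.c_[p,np.ones(len(p))]@R
def onz(n,px,z):
    o,v=ray(n,px);return o+v*((z-o[2])/v[:,2:])
def red(im):
    h=cv2.cvtColor(im,cv2.COLOR_BGR2HSV);H,S,V=cv2.split(h)
    return (((H<6)|(H>172))&(S>110)&(V>90)).astype(np.uint8)
E
python3 - <<'E'
from h import *
s=cv2.imread("pics/side0.png");t=cv2.imread("pics/top0.png")
a=cv2.resize(s[150:300,230:380],(400,400),interpolation=cv2.INTER_CUBIC)
b=cv2.resize(t[120:260,215:355],(400,400),interpolation=cv2.INTER_CUBIC)
cv2.imwrite("pics/crop.png",np.hstack([a,b]))
for n,im in(("side",s),("top",t)):
    k,l,st,c=cv2.connectedComponentsWithStats(red(im))
    print(n,"cam",ray(n,[[320,200]])[0].round(3))
    for i in range(1,k):
        if st[i,4]>8: print(st[i],c[i].round(1),onz(n,[c[i]],.04)[0].round(3),onz(n,[c[i]],.09)[0].round(3))
E
```

```text
side cam [0.467 0.85  0.597]
[505  78  66  14 145] [537.4  87.5] [-0.654 -1.168  0.04 ] [-0.553 -0.987  0.09 ]
[501  86  20  28 211] [513.1 101.4] [-0.413 -0.918  0.04 ] [-0.334 -0.76   0.09 ]
[567  95   9  17  99] [571.1 104.8] [-0.683 -0.882  0.04 ] [-0.58  -0.726  0.09 ]
[320 116   7   7  41] [322.8 118.6] [ 0.491 -0.678  0.04 ] [ 0.488 -0.54   0.09 ]
[284 192  27  15  70] [298.4 195.6] [ 0.551 -0.061  0.04 ] [0.544 0.021 0.09 ]
[286 201  19  18 153] [295.2 208.8] [0.555 0.006 0.04 ] [0.547 0.082 0.09 ]
[455 201  15  19 143] [460.5 212.3] [0.122 0.024 0.04 ] [0.153 0.098 0.09 ]
[194 217   6   9  44] [196.5 221.3] [0.805 0.064 0.04 ] [0.774 0.135 0.09 ]
[543 222   6  10  25] [546.3 227.4] [-0.075  0.093  0.04 ] [-0.027  0.161  0.09 ]
[492 232   8   3   9] [495.8 232.9] [0.062 0.114 0.04 ] [0.098 0.18  0.09 ]
[285 245  24  30 146] [299.  257.9] [0.533 0.204 0.04 ] [0.527 0.262 0.09 ]
[284 258  17  23 163] [292.7 268.5] [0.544 0.238 0.04 ] [0.537 0.293 0.09 ]
top cam [3.950e-01 1.000e-03 1.072e+00]
[286  87   7   4  20] [288.8  88.3] [0.803 0.095 0.04 ] [0.783 0.09  0.09 ]
[316 160  10  29 119] [319.6 173.6] [0.559 0.004 0.04 ] [0.551 0.004 0.09 ]
[223 167  24  22 104] [232.5 175.9] [0.55  0.244 0.04 ] [0.543 0.233 0.09 ]
[494 194  11  10  91] [499.4 198.5] [ 0.496 -0.498  0.04 ] [ 0.491 -0.474  0.09 ]
[286 299  79  10 196] [325.7 305.1] [ 0.205 -0.016  0.04 ] [ 0.214 -0.015  0.09 ]
[ 275  301  114   99 9688] [332.7 354.1] [ 0.075 -0.036  0.04 ] [ 0.091 -0.034  0.09 ]
[591 392  49   8 201] [622.2 396.7] [-0.067 -0.863  0.04 ] [-0.044 -0.821  0.09 ]
```

View pics/crop.png

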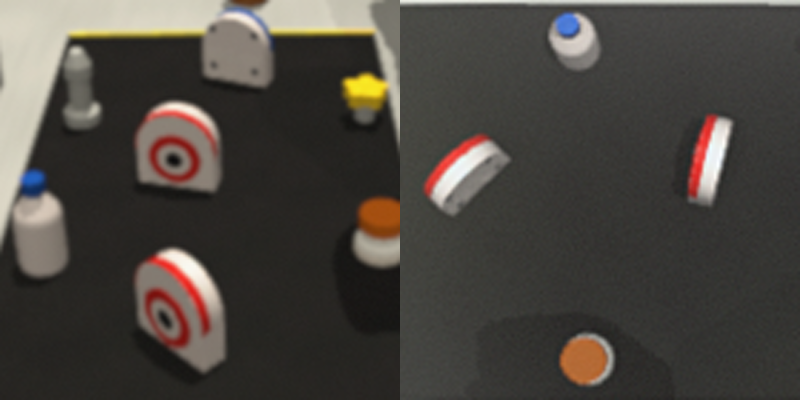

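Crop confirms it: the two red-gasket plates are at side px (295,209) and (293,268), with gaskets facing the side camera. The third plate has a blue rim and a plain back. Both reds must fall away from the gasket side, so I push from the gasket face. Next I measure the yaws.

Run:
```python
from h import *
from scipy.spatial.distance import cdist
t=cv2.imread("pics/top0.png");m=red(t);k,l,st,c=cv2.connectedComponentsWithStats(m)
foot={"A":[[281.4,219.7],[311.7,221.6]],"B":[[284.4,275.6],[308,289.5]]}
gas={"A":[295.2,208.8],"B":[292.7,268.5]}
for n,p in(("A",(319,173)),("B",(232,176))):
    i=min(range(1,k),key=lambda i:np.hypot(*(c[i]-p)))
    y,x=np.nonzero(l==i);P=np.c_[x,y];D=cdist(P,P);e=P[list(np.unravel_index(D.argmax(),D.shape))]
    w=onz("top",e,.055);f=onz("side",foot[n],.006)
    for q in(w,f):
        d=(q[1]-q[0])[:2];print(n,q.round(3).tolist(),np.linalg.norm(d).round(3),np.degrees(np.arctan2(d[1],d[0])).round(1))
    print(onz("side",[gas[n]],.04))
    for yaw in ({"A":78,"B":47}[n],{"A":78,"B":47}[n]-180):
        print(yaw,robot.ik(onz("side",[gas[n]],.149)[0]*[1,1,0]+[0,0,.149],[180,0,yaw]))
```

```text
A [[0.594, -0.01, 0.055], [0.517, 0.013, 0.055]] 0.081 163.1
A [[0.594, 0.008, 0.006], [0.512, 0.017, 0.006]] 0.083 173.9
[[0.55549343 0.00626889 0.04      ]]
78 [  4.4187013    1.60103038 -15.12670825  73.27226137   0.
 106.4187013 ]
-102 [  4.4187013    1.60103038 -15.12670825  73.27226137   0.
 -73.5812987 ]
B [[0.57, 0.205, 0.055], [0.517, 0.266, 0.055]] 0.081 130.9
B [[0.565, 0.224, 0.006], [0.511, 0.267, 0.006]] 0.069 142.2
[[0.54389852 0.23840494 0.04      ]]
47 [ 22.41175522  14.26125997  -1.38085113  74.35788891   0.
 155.41175522]
-133 [ 22.41175522  14.26125997  -1.38085113  74.35788891   0.
 -24.58824478]
```

Run:
```python
from h import *
robot.set_gripper(0)
def push(g,yaw,tyaw,name):
    n=np.array([np.cos(np.radians(yaw)),np.sin(np.radians(yaw)),0]);g=np.array([*g,0])
    at=lambda s,z:(g+s*n+[0,0,z]).tolist()
    robot.move_pose(at(.06,.26),[180,0,tyaw])
    robot.line_to(at(.06,.149),vel=.12)
    hit=robot.line_to(at(-.03,.149),vel=.04,guard=6)
    o=robot.observe();print(name,hit,o["tool_pos"],o["ft_force"])
    robot.line_to(at(.03,.149),vel=.1);robot.line_to(at(.03,.26),vel=.15)
push((.555,.006),78,-102,"A")
cv2.imwrite("pics/sideA.png",robot.grab_frame("side"))
push((.544,.238),45,-135,"B")
robot.goto_joints([-60,0,0,90,0,0]);print(robot.observe()["time"])
s=robot.grab_frame("side");t=robot.grab_frame("top")
cv2.imwrite("pics/end.png",np.hstack([s[130:330,150:450],t[100:300,190:490]]))
```

```text
A False [ 0.54876775 -0.02322082  0.14898966] [0.6983386  0.23147378 0.19146217]
B False [0.5228138  0.21685756 0.14896047] [-0.8049866  -0.43807153 -1.07657828]
17.2083
```

View pics/end.png

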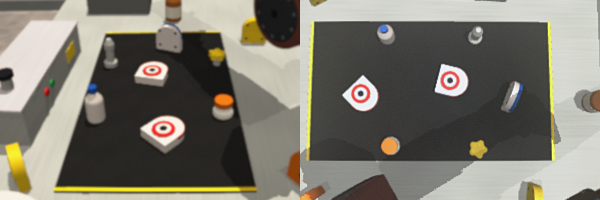

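Both red plates lie flat with gaskets up: crop px (361,94) and (450,80) in the top view. The blue plate still stands at (512,97), the bystanders are in place, and the arm is clear.

```bash
python3 -c "
from plant import robot
print(robot.job_done())"
```

```text
the job is handed in; nothing more can be done
None
```

I handed the job in at about 17 s of the 42 s: in the final images both red-gasket plates lie flat with gaskets up, the blue-gasket plate still stands and the bystanders look unmoved; the hand-in returned no verdict.

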